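Fit the cover plate onto the studs of the test port

ROBOT

A 6-joint arm with a two-finger parallel gripper is mounted at the origin on the work surface. World frame = base frame: x ahead of the robot, y to its left, z up, the work surface at z = 0. Lengths are in mm, angles in rad, forces in N, time in s.
With the tool pointing down it reaches from about 400 to 925 mm from the base axis. Payload 3.4 kg.
Tool frame: the origin (TCP) lies midway between the tips of the shut fingers; the grasp point (between the pads) lies 19 mm behind it; z points along the fingers, y is the direction in which the jaws open and shut (so a half turn about z gives the same grasp; the last joint's range is limited). The gripper opens to 85 mm and grips with 20 to 120 N. Pads are 22 mm wide; open, the fingers measure 114 mm over their backs; the gripper's body (76 mm by 85 mm) begins 54 mm behind the grasp point. The pads swing forward as they close: fully open they stand 13 mm farther back than shut.
Start: joints at [-1.411, 0.307, 1.506, -0, 1.328, -0.073], TCP at [132.629, -559.5, 231.305] pointing down, gripper open.
Joint ranges: [-3.12, 3.12], [-1.05, 2.28], [0.14, 2.33], [-1.42, 4.57], [0.1, 2.73], [-2.68, 2.68]. Speed limits (rad/s): [2.57, 2.57, 3.14, 3.14, 3.14, 3.14].

INTERFACE

Orientations are given as a unit quaternion [w, x, y, z].
In Python, from plant import manip, cams gives the robot as it stands.
- The arm moves only by the shell command python3 -m crank 'ROWS' [OPENING]. ROWS is JSON, a list of rows, each a list of 4 numbers: the shift along the tool's x, y, z each as a share of 25 cm, from -1 to 1, then the turn about the tool's z as a share of 90 degrees, from -1 to 1. In form: [[x, y, z, spin], ...]. A call has 1 to 12 rows; each row shifts and turns the commanded pose from where the row before left it, along the tool's axes as they then stand; what a row does not reach is not made up. A row lasts 1/12 s, in which the tool goes at most 41.7 mm and 7.16 degrees, less where a joint would pass 70% of its speed; a pose out of reach is approached as far as the arm can. A call with a number of a shift or a turn outside -1 to 1 is refused whole. A call with a gripper value outside its range is refused whole. OPENING is the gripper command: -1 is fully open, 1 is shut, values between are in proportion, set as the call begins (- or left out, the last holds). The fingers move at their own pace and stop on an object; the grip force is fixed at half the most. Time passes only in rows, so rows that do not move let the fingers close. It gives the time, the measured TCP pose, the force and the opening at its end, in the units of the state.
- manip.get_state(): the state, without advancing time (a new reading comes with each control period).
- cams.read_camera(name): name is "side" or "top" or "wrist"; returns (picture, depth): 480x640x3 uint8, red, green, blue; 480x640 float32, mm along the optical axis (not along the pixel's ray), 0 where there is no reading.
- cams.camera_params(name): a dict with "vfov" (degrees; the focal length in pixels is half the picture's height over the tangent of half this angle, whatever the lens; pixels are square), "cx", "cy" (the principal point, pixels), "T" (4x4, takes a point from camera to world coordinates). Camera axes: x right, y up, looking along -z (the intrinsics and any distortion apply to the point x, -y, -z); pixel columns grow to the right and rows downward; lengths in mm; the calibration is good to about 2 mm. A picture is of the moment at which its call begins: read the wrist's pose just before it. camera_params takes no time and is no camera call; for the wrist camera it gives the pose at the moment of the call.
- manip.job_done(): hands the job in, once; it reports no verdict.
The state is a dict: "time_s": time; "q": joint angles; "qd": joint speeds; "joint_torque": joint torques, N m; "eef_pos": TCP position; "ee_rot": TCP orientation; "force": force on the tool from outside, world axes, zero at the start; "ft_torque": the same for the moment, N m; "finger_gap": finger opening in mm.
Only numpy, scipy, OpenCV 4.12 (cv2) and the standard library are available. Lean on these libraries where they do the work, as an engineer would, in place of code of your own. Each camera call takes 0.05 s, during which the arm holds its last target.

TASK

Pick up the aluminium cover by its orange handle, lower it gently over the port's brass centre pin, and turn it under light pressure until its four holes find the four studs. Then slide it down until it lies fully home, flat on the port, and let go. Never force it down on the stud tips, and leave the other things on the bench where they are.

Things in the scene. Friction and masses are not known exactly. Their poses are not given: they have to be found in the camera images.
- cover: Loose square aluminium plate 110 x 110 x 10 mm, 0.35 to 0.6 kg, flat on the table left or right of the mount. Origin: centre of its underside; z up, x along the handle. Centre bore of 25.6 mm diameter and four 9.6 mm through holes at x = +-34, y = +-34 mm: it fits the studs in any of four quarter turns.
- cover_handle (a point): Centre of the cover's orange bridge handle, on the cover's axis, 48 mm above its underside; same axes as the cover. The bar is 100 mm long (x), 16 mm wide (y), 14 mm high (top 55 mm above the underside), on a 10 mm thick post at each end (x = +-45); between the posts the space under the bar is open.
- mount: Test port fixed to the table: white square base plate 170 x 170 x 16 mm, its sides along its x and y; on it a round aluminium hub, 136 mm diameter, blue band, flat top face 60 mm above the table. Origin: centre of its underside, z up. On the top face stand a brass centre pin and four studs. More than 60 N between cover and mount counts as forcing.
- mount_face (a point): Centre of the mount's top face, 60 mm above the table; the mount's axes. Around it four dark steel studs, 8 mm diameter, 14 mm high, tips chamfered 1 mm, on the corners of a 68 mm square. That square is NOT in line with x and y: seen from above it is turned anticlockwise by an unmeasured 6 to 57 degrees (0.1 to 1.0 rad). It is clamped firmly.
- pin_tip (a point): Top of the mount's brass centre pin, 27 mm above the top face: 24 mm diameter, straight for 20 mm, then a cone narrowing to 14 mm. Bore on the pin but holes out of line, the cover rests on the stud tips, underside 14 mm above the face; a slow turn under a few newtons makes it drop once in line (it begins to sink 2 degrees before).
- spare_plate: loose blue square plate, 90 x 90 x 8, three holes, no handle; a spare that does not belong to this job; origin: centre of its underside
- wrench: loose steel wrench lying behind; leave it
- screwdriver: loose screwdriver lying near the robot; leave it
- nut_tray: loose red tray, 90 x 130 x 30, with three steel nuts in it; leave it; origin: centre of its underside
- jar: loose white jar with black cap, diameter 64, height 75; leave it; origin: centre of its underside
- oring: loose black rubber ring, outer diameter 90, 6 thick; leave it; origin: centre of its underside
There are look-alikes about, which are no part of the job. What is shaped like the mount but turquoise is not meant.

How it is judged:
By the outcome, as a careful person would: the job done as asked, in the order asked, and still so for the second after the job is handed in, with the robot touching nothing.
It also fails if it takes over 72 s, if anything falls off the work surface, if the arm or the gripper's body presses on something with over 40 N, if the wrist force passes 120 N, or if a joint passes its speed limit or range.

## Working session

There is one attempt and no reset: what is moved stays moved. The work goes in short steps, Python scripts to look and compute and a shell command to move; the robot and the scene stay as the last step left them, time stands still between calls to the robot, and variables do not carry over. Pictures are saved under pics/ and viewed, and the job is handed in when it is done.

```bash
mkdir -p pics; ls; cat > h.py <<'E'
import numpy as np,cv2,json
from plant import manip,cams
def snap(n,f):
    p=cams.camera_params(n); im,d=cams.read_camera(n)
    cv2.imwrite(f'pics/{f}.png',im[:,:,::-1]); np.savez(f'pics/{f}.npz',im=im,d=d,T=p['T'],f=240/np.tan(np.radians(p['vfov']/2)),cx=p['cx'],cy=p['cy'])
    return p
def load(f): return np.load(f'pics/{f}.npz')
def ray(z,u,v,h):
    T=z['T'];d=np.array([(u-z['cx'])/z['f'],-(v-z['cy'])/z['f'],-1.]);w=T[:3,:3]@d;o=T[:3,3]
    return o+w*(h-o[2])/w[2]
def pt(z,u,v):
    d=float(z['d'][int(v),int(u)]);c=np.array([(u-z['cx'])/z['f']*d,-(v-z['cy'])/z['f']*d,-d,1]);return (z['T']@c)[:3]
E
python3 - <<'E'
from h import *
print(manip.get_state())
for n in ['top','side','wrist']: print(n,snap(n,n+'0'))
E
```

```text
pics
{'time_s': 0.0, 'q': array([-1.41150149e+00,  3.07567459e-01,  1.50769023e+00,  6.05394224e-06,
        1.32837792e+00, -7.34906464e-02]), 'qd': array([-4.91548472e-04, -1.17094445e-03, -1.38962090e-03, -3.56126942e-04,
        6.36969830e-04, -7.76494975e-06]), 'joint_torque': array([-1.40086955e-03, -4.57555497e+01, -2.51916915e+01, -2.98233599e-04,
        1.33392925e-02,  1.52224499e-05]), 'eef_pos': array([ 132.51820251, -558.80177345,  230.37784889]), 'ee_rot': array([-1.02066289e-03,  9.93233575e-01,  1.16129332e-01, -4.08750350e-05]), 'force': array([-0.50311545,  0.10310666,  0.08320342]), 'ft_torque': array([-0.02168001, -0.01287679, -0.01882721]), 'finger_gap': 85.30835739779953}
top {'vfov': 52.90261472353343, 'cx': 318.33677234481024, 'cy': 243.04264339047097, 'T': array([[-6.53383665e-03,  9.89987063e-01, -1.41006824e-01,
         3.42832099e+02],
       [-9.99975889e-01, -6.80016167e-03, -1.40697424e-03,
        -4.34786541e+01],
       [-2.35175550e-03,  1.40994231e-01,  9.90007624e-01,
         1.31326244e+03],
       [ 0.00000000e+00,  0.00000000e+00,  0.000000
[... 198 characters left out ...]
426623e+02],
       [-6.77910514e-02, -6.68592941e-01,  7.40532141e-01,
         8.53838277e+02],
       [-1.04839507e-02,  7.42676028e-01,  6.69568820e-01,
         8.78213092e+02],
       [ 0.00000000e+00,  0.00000000e+00,  0.00000000e+00,
         1.00000000e+00]])}
wrist {'vfov': 59.62853961451327, 'cx': 318.6007146365318, 'cy': 243.2041731484956, 'T': array([[ 2.31380884e-01,  9.39214858e-01,  2.53650029e-01,
         1.97297186e+02],
       [-9.72862256e-01,  2.23749070e-01,  5.89523990e-02,
        -5.43234542e+02],
       [-1.38498901e-03, -2.60406998e-01,  9.65497943e-01,
         3.72379755e+02],
       [ 0.00000000e+00,  0.00000000e+00,  0.00000000e+00,
         1.00000000e+00]])}
```

View pics/top0.png

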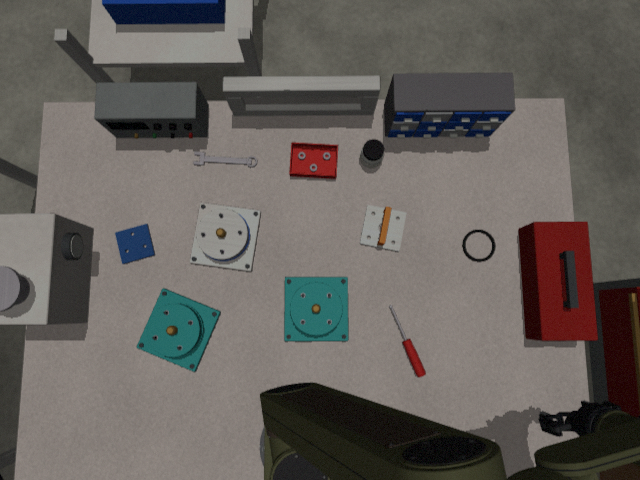

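View pics/side0.png

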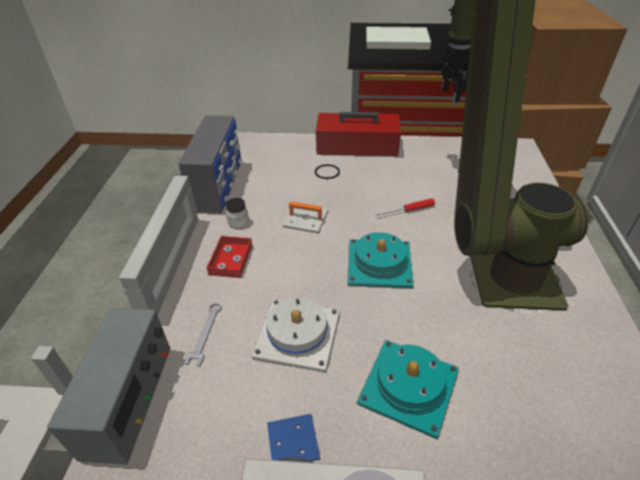

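View pics/wrist0.png

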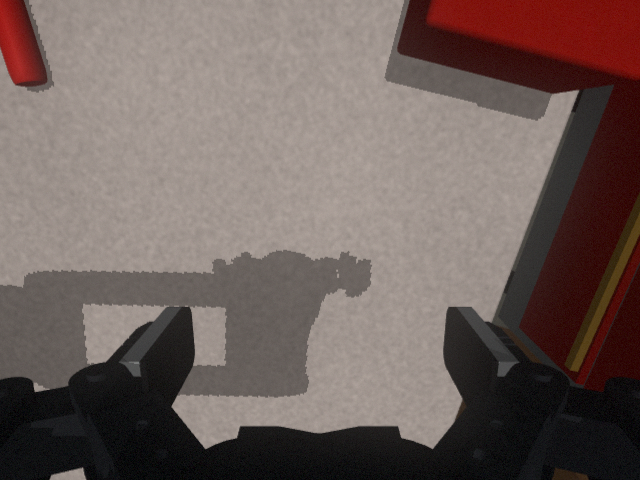

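Candidates in the top view are the white hub with a blue band at (226,237), and turquoise ports at (316,309) and (178,329). Only the white one fits the description. The only plate with an orange handle is at (384,228); the blue plate at (135,243) is the spare. I'll confirm both in an enlarged crop and measure them.

```bash
python3 - <<'E'
from h import *
z=load('top0');im=z['im']
a=cv2.resize(im[190:285,180:270],None,fx=4,fy=4,interpolation=cv2.INTER_CUBIC);b=cv2.resize(im[190:285,345:435],None,fx=4,fy=4,interpolation=cv2.INTER_CUBIC)
cv2.imwrite('pics/crop0.png',np.hstack([a,b])[:,:,::-1])
hsv=cv2.cvtColor(im,cv2.COLOR_RGB2HSV)
m=cv2.inRange(hsv,(8,130,120),(25,255,255));m[:, :350]=0;m[:,420:]=0;m[:190]=0;m[270:]=0
vs,us=np.nonzero(m);P=np.array([ray(z,u,v,55)[:2] for u,v in zip(us,vs)])
r=cv2.minAreaRect(P.astype(np.float32));print('handle',len(us),P.mean(0),r, 'depthz',np.median([pt(z,u,v)[2] for u,v in zip(us,vs)]))
m=cv2.inRange(hsv,(8,90,60),(25,255,255));m[:,:205]=0;m[:,240:]=0;m[:215]=0;m[250:]=0
vs,us=np.nonzero(m);print('pin',us.mean(),vs.mean(),len(us),ray(z,us.mean(),vs.mean(),85),max(pt(z,u,v)[2] for u,v in zip(us,vs)))
# white base: contour
for n,sl in (('base',(190,285,180,270)),):
  g=cv2.inRange(hsv,(0,0,165),(180,40,255));mm=np.zeros_like(g);mm[sl[0]:sl[1],sl[2]:sl[3]]=g[sl[0]:sl[1],sl[2]:sl[3]]
  mm=cv2.morphologyEx(mm,cv2.MORPH_OPEN,np.ones((3,3)))
  c=max(cv2.findContours(mm,0,2)[0],key=cv2.contourArea)
  print(cv2.minAreaRect(c))
  P=np.array([ray(z,*q[0],16)[:2] for q in c],np.float32);print(n,cv2.minAreaRect(P))
print(ray(z,221,233,60),pt(z,215,225),pt(z,200,212),pt(z,110,300))
E
```

```text
handle 189 [ 570.36950294 -218.43072145] ((570.7134399414062, -218.45382690429688), (13.773812294006348, 96.83853149414062), 78.05142211914062) depthz 54.499980179188015
pin 219.74 232.02 50 [548.26387783 212.60599835  85.        ] 1313.2624412969901Traceback (most recent call last):
  File "<stdin>", line 15, in <module>
ValueError: max() iterable argument is empty
```

View pics/crop0.png

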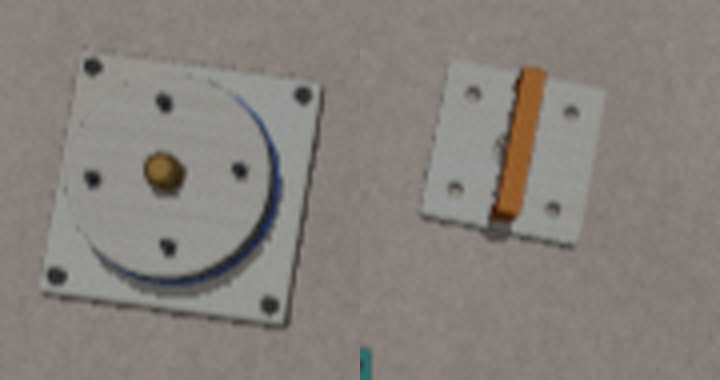

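The crop confirms both: white port with a blue band at the pin (221,233), and the orange-handled plate. Next I'll measure the studs, the pin, and the required rows.

```bash
cat >> h.py <<'E'
def state():
    s=manip.get_state();w,x,y,q=s['ee_rot']
    R=np.array([[1-2*(y*y+q*q),2*(x*y-w*q),2*(x*q+w*y)],[2*(x*y+w*q),1-2*(x*x+q*q),2*(y*q-w*x)],[2*(x*q-w*y),2*(y*q+w*x),1-2*(x*x+y*y)]])
    return s,R
def go(target,ang):
    s,R=state();yaw=np.degrees(np.arctan2(R[1,0],R[0,0]));d=(ang-yaw+90)%180-90
    sh=R.T@(np.array(target)-s['eef_pos'])
    print('t',round(s['time_s'],2),'tcp',s['eef_pos'].round(1),'yaw',yaw.round(2),'zax',R[:,2].round(4),'q6',s['q'][5].round(3),'F',s['force'].round(1),'M',s['ft_torque'].round(2),'gap',round(s['finger_gap'],1))
    print('shift mm(tool)',sh.round(1),'share',(sh/250).round(4),'turn tool deg',round(-d,2),'share',round(-d/90,4))
E
python3 - <<'E'
from h import *
z=load('top0');im=z['im'].astype(int)
g=im.sum(2)
S=[]
for x,y in ((164,102),(92,180),(239,171),(168,247)):
    u,v=180+x/4,190+y/4
    w=[(max(0,330-g[j,i]),i,j) for i in range(int(u)-4,int(u)+5) for j in range(int(v)-4,int(v)+5)]
    w=np.array(w);c=(w[:,:1]*w[:,1:]).sum(0)/w[:,0].sum()
    p=ray(z,*c,70);S.append(p[:2]);print((u,v),c.round(1),p.round(1))
S=np.array(S);C=S.mean(0);print('centre',C,np.linalg.norm(S-C,axis=1),'should 48.1')
print('square angle',[(np.degrees(np.arctan2(*(p-C)[::-1]))-45)%90 for p in S])
for x,y,h in ((93,66,16),(303,95,16),(57,276,16),(270,305,16)):print('bolt',ray(z,180+x/4,190+y/4,18).round(1))
# holes of cover
H=[]
for x,y in ((113,94),(211,112),(95,188),(193,208)):
    p=ray(z,345+x/4,190+y/4,10);H.append(p[:2]);
H=np.array(H);C=H.mean(0);print('cover centre',C,[(np.degrees(np.arctan2(*(p-C)[::-1]))-45)%90 for p in H],np.linalg.norm(H-C,axis=1))
go([570,-218,200],-12)
E
```

```text
(221.0, 215.5) [220.6 215.3] [595.2 214.4  70. ]
(203.0, 235.0) [202.7 234.3] [544.9 260.1  70. ]
(239.75, 232.75) [239.5 232.2] [549.8 164.1  70. ]
(222.0, 251.75) [221.6 251.4] [499.7 209.8  70. ]
centre [547.39831066 212.11194012] [47.82614307 48.09386405 48.02910196 47.78027445] should 48.1
square angle [np.float64(47.73497978355034), np.float64(47.941445722200086), np.float64(47.88695326758696), np.float64(47.812467510231954)]
bolt [630.7 273.4  18. ]
bolt [609.5 129.1  18. ]
bolt [486.1 293.8  18. ]
bolt [465.5 149.7  18. ]
cover centre [ 570.03287547 -219.79768957] [np.float64(78.85564424857841), np.float64(78.12346943798755), np.float64(77.68308271873505), np.float64(78.21875975151951)] [47.57780524 48.38280203 47.85597543 47.94181378]
t 0.15 tcp [ 132.5 -558.9  230.6] yaw 13.34 zax [-2.0e-04  1.6e-03 -1.0e+00] q6 -0.073 F [-0.5  0.2  0.4] M [ 0.03 -0.01 -0.04] gap 85.6
shift mm(tool) [ 504.3 -230.8   31. ] share [ 2.0172 -0.9232  0.1241] turn tool deg 25.34 share 0.2815
```

Studs are on a square at +47.9° world, with radii of 47.8–48.1 mm (should be 48.1) and centre about (547.6, 212). The cover is at (570,-219), yaw -12°. The goal yaw of +48° keeps joint 6 mid-range. Moving above the cover.

```bash
python3 -m crank '[[0.08,-0.037,0,0],[0.14,-0.064,0,0],[0.14,-0.064,0,0],[0.14,-0.064,0,0],[0.14,-0.064,0,0],[0.14,-0.064,0,0],[0.14,-0.064,0,0],[0.14,-0.064,0,0],[0.14,-0.064,0,0],[0.14,-0.064,0,0],[0.14,-0.064,0,0],[0.14,-0.064,0,0]]' -1
python3 -m crank '[[0.14,-0.064,0,0],[0.14,-0.064,0,0],[0.1,-0.05,0,0],[0.05,-0.02,0,0],[0,0,0.02,0.04],[0,0,0.03,0.07],[0,0,0.03,0.07],[0,0,0.02,0.07],[0,0,0,0.03],[0,0,0,0],[0,0,0,0]]'
python3 - <<'E'
from h import *
go([570.3,-219,200],-12)
snap('wrist','w1');go([570.3,-219,29],-12)
E
```

```text
time_s: 1.15
eef_pos: [485.0, -284.2, 231.1]
ee_rot: [-0.0, 0.993, 0.116, -0.0]
force: [0.4, -0.6, -0.3]
finger_gap: 85.6
time_s: 2.07
eef_pos: [576.6, -213.3, 206.0]
ee_rot: [0.0, 0.995, -0.103, -0.0]
force: [0.0, 0.0, 0.7]
finger_gap: 85.4
t 2.07 tcp [ 576.6 -213.3  206. ] yaw -11.8 zax [-9.e-04 -0.e+00 -1.e+00] q6 1.354 F [0.  0.  0.7] M [ 0.   -0.02 -0.02] gap 85.4
shift mm(tool) [-5.   6.8  6. ] share [-0.02    0.0274  0.0242] turn tool deg 0.2 share 0.0022
t 2.12 tcp [ 576.8 -213.3  206.3] yaw -11.8 zax [-3.e-04 -2.e-04 -1.e+00] q6 1.354 F [-0.8  0.2  0.2] M [ 0.02  0.01 -0.04] gap 85.5
shift mm(tool) [ -5.2   6.9 177.3] share [-0.0208  0.0276  0.7092] turn tool deg 0.2 share 0.0022
```

View pics/w1.png

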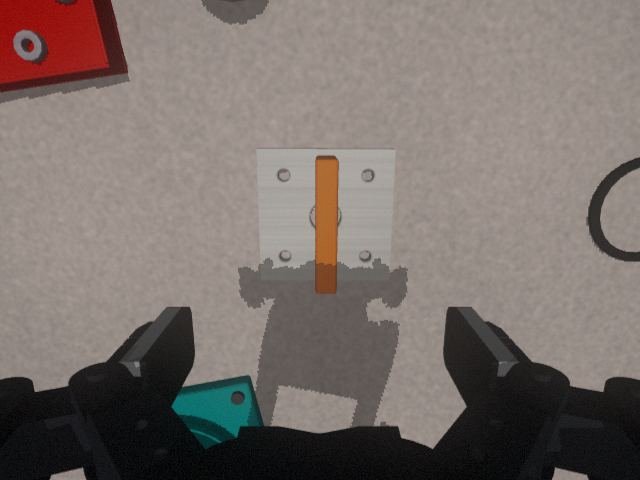

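The wrist view shows the handle from (327,157) to (326,293), with plate holes at about (284,175), (368,175), (285,256) and (365,256). Refining from this.

```bash
python3 - <<'E'
from h import *
z=load('w1');im=z['im'];hsv=cv2.cvtColor(im,cv2.COLOR_RGB2HSV)
m=cv2.inRange(hsv,(8,130,50),(25,255,255));m[:140]=0;m[310:]=0;m[:,:300]=0;m[:,350:]=0
vs,us=np.nonzero(m);P=np.array([ray(z,u,v,55)[:2] for u,v in zip(us,vs)],np.float32);r=cv2.minAreaRect(P);print(r,np.median([pt(z,u,v)[2] for u,v in zip(us,vs)]))
H=np.array([ray(z,u,v,10)[:2] for u,v in ((284,175),(368,175),(285,256),(365,256))]);print(H.mean(0),np.linalg.norm(H-H.mean(0),axis=1))
go([*r[0],29],-12)
E
```

```text
((574.9055786132812, -218.01844787597656), (14.980653762817383, 99.7982406616211), 78.14703369140625) 54.160676528547754
[ 573.37854731 -217.74241676] [47.5380985  47.91080109 47.9728     47.60123292]
t 2.12 tcp [ 576.8 -213.3  206.3] yaw -11.8 zax [-3.e-04 -2.e-04 -1.e+00] q6 1.354 F [-0.8  0.2  0.2] M [ 0.02  0.01 -0.04] gap 85.5
shift mm(tool) [ -0.9   5.  177.3] share [-0.0035  0.02    0.7092] turn tool deg 0.2 share 0.0022
```

```bash
python3 -m crank '[[-0.005,0.01,0.05,0.002],[-0.005,0.01,0.1,0],[0,0,0.1,0],[0,0,0.1,0],[0,0,0.1,0],[0,0,0.1,0],[0,0,0.08,0],[0,0,0.05,0],[0,0,0.025,0],[0,0,0,0]]' -1
python3 - <<'E'
from h import *
go([574,-218,30],-12)
E
```

```text
time_s: 2.95
eef_pos: [572.7, -217.0, 28.7]
ee_rot: [-0.0, 0.995, -0.105, -0.001]
force: [0.3, -0.6, 0.4]
finger_gap: 85.5
t 2.95 tcp [ 572.7 -217.    28.7] yaw -12.01 zax [-0.0026  0.0011 -1.    ] q6 1.349 F [ 0.3 -0.6  0.4] M [-0.02  0.02  0.02] gap 85.5
shift mm(tool) [ 1.5  0.7 -1.3] share [ 0.0059  0.0027 -0.0053] turn tool deg -0.01 share -0.0001
```

```bash
python3 -m crank '[[0.002,0.002,-0.004,0],[0,0,0,0],[0,0,0,0],[0,0,0,0],[0,0,0,0],[0,0,0,0],[0,0,0,0],[0,0,0,0],[0,0,0,0],[0,0,0,0],[0,0,0,0],[0,0,0,0]]' 1
python3 - <<'E'
from h import *
go([574,-218,200],-12)
E
```

```text
time_s: 3.95
eef_pos: [574.4, -218.2, 31.9]
ee_rot: [0.0, 0.994, -0.105, 0.001]
force: [-0.5, -0.4, 5.8]
finger_gap: 14.7
t 3.95 tcp [ 574.4 -218.2   31.9] yaw -12.03 zax [ 1.e-03 -8.e-04 -1.e+00] q6 1.349 F [-0.5 -0.4  5.8] M [-0.12  0.2   0.  ] gap 14.7
shift mm(tool) [  -0.2   -0.  -168.1] share [-1.000e-03 -1.000e-04 -6.724e-01] turn tool deg -0.03 share -0.0003
```

```bash
python3 -m crank '[[0,0,-0.02,0],[0,0,-0.04,0],[0,0,-0.06,0],[0,0,-0.08,0],[0,0,-0.08,0],[0,0,-0.08,0],[0,0,-0.08,0],[0,0,-0.06,0],[0,0,-0.03,0],[0,0,-0.01,0],[0,0,0,0],[0,0,0,0]]'
python3 - <<'E'
from h import *
go([547.5,212,170],38)
snap('wrist','w2')
E
```

```text
time_s: 4.95
eef_pos: [573.1, -217.4, 164.9]
ee_rot: [-0.0, 0.994, -0.105, -0.001]
force: [-0.4, 0.6, -5.1]
finger_gap: 14.4
t 4.95 tcp [ 573.1 -217.4  164.9] yaw -12.04 zax [-0.0021  0.0011 -1.    ] q6 1.35 F [-0.4  0.6 -5.1] M [-0.06 -0.03 -0.02] gap 14.4
shift mm(tool) [-114.7 -414.6   -4.6] share [-0.4587 -1.6583 -0.0183] turn tool deg -50.04 share -0.556
```

View pics/w2.png

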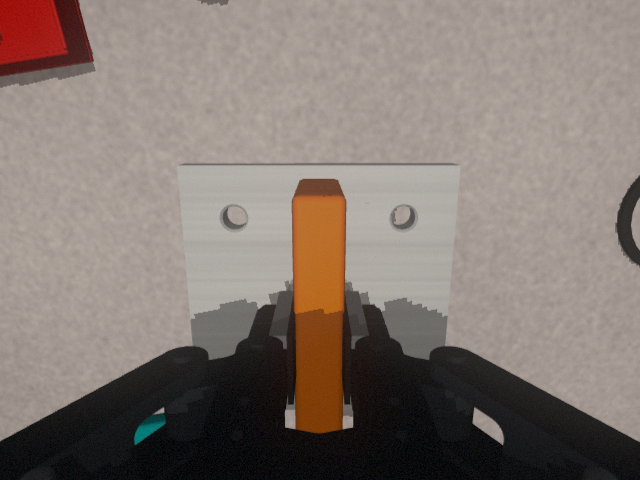

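Held level: the far holes are at (234,216) and (403,216), and the front edge is at row 164. I'll measure the cover's position in the tool frame.

```bash
python3 - <<'E'
from h import *
z=load('w2');s,R=state();t=s['eef_pos']
for u,v in ((215,250),(425,190),(200,180),(440,280),(320,250)):
    print((u,v),pt(z,u,v).round(1))
h=np.median([pt(z,u,v)[2] for u in range(200,220) for v in range(240,270)]);print('top h',h)
# hole centers via dark/outline: fit ellipse
for u,v in ((234,217),(403,217)):
    p=ray(z,u,v,h);print('hole tool',(R.T@(p-t)).round(1))
for u,v in ((180,164),(459,164),(319,183),(319,432)):
    p=ray(z,u,v,h if v==164 else h+45);print('edge tool',(R.T@(p-t)).round(1))
E
```

```text
(215, 250) [ 600.7 -179.2  142.3]
(425, 190) [ 607.3 -266.6  142.5]
(200, 180) [ 629.4 -181.1  141.8]
(440, 280) [ 568.9 -267.3  142.7]
(320, 250) [ 604.5 -223.8  187.1]
top h 142.21971409655532
hole tool [ 33.  -34.5  22.3]
hole tool [33.1 33.1 22.2]
edge tool [ 53.9 -54.4  22.2]
edge tool [54.  53.6 22.2]
edge tool [ 52.   -0.6 -22.8]
edge tool [-31.6  -0.5 -22.6]
```

```bash
python3 - <<'E'
from h import *
go([476.5,157,170],38)
E
```

```text
t 5.0 tcp [ 573.  -217.3  164.6] yaw -12.04 zax [-0.0028  0.0013 -1.    ] q6 1.35 F [-0.9  0.6 -5.6] M [0.03 0.05 0.03] gap 14.5
shift mm(tool) [-172.5 -345.9   -4.7] share [-0.6898 -1.3838 -0.0186] turn tool deg -50.04 share -0.556
```

```bash
python3 -m crank '[[-0.015,-0.03,-0.01,0],[-0.03,-0.06,-0.01,0],[-0.045,-0.09,0,0],[-0.06,-0.12,0,0],[-0.065,-0.13,0,0],[-0.065,-0.13,0,0],[-0.065,-0.13,0,0],[-0.065,-0.13,0,0],[-0.065,-0.13,0,0],[-0.06,-0.12,0,0],[-0.06,-0.12,0,0],[-0.045,-0.09,0,0]]'
python3 -m crank '[[-0.03,-0.06,0,0],[-0.02,-0.043,0,-0.02],[0,0,0,-0.04],[0,0,0,-0.06],[0,0,0,-0.07],[0,0,0,-0.07],[0,0,0,-0.07],[0,0,0,-0.07],[0,0,0,-0.07],[0,0,0,-0.05],[0,0,0,-0.036],[0,0,0,0]]'
python3 -m crank '[[0,0,0,0],[0,0,0,0],[0,0,0,0]]'
python3 - <<'E'
from h import *
go([547.5,212,170],38)
snap('wrist','w3')
E
```

```text
time_s: 6.0
eef_pos: [481.4, 132.0, 171.0]
ee_rot: [-0.001, 0.995, -0.104, -0.001]
force: [0.2, -0.2, -6.4]
finger_gap: 14.6
time_s: 7.0
eef_pos: [476.7, 156.4, 171.0]
ee_rot: [-0.0, 0.945, 0.327, -0.0]
force: [0.5, -0.4, -5.1]
finger_gap: 14.9
time_s: 7.25
eef_pos: [477.3, 156.3, 171.0]
ee_rot: [-0.0, 0.946, 0.325, -0.0]
force: [-0.5, 0.1, -5.5]
finger_gap: 14.8
t 7.25 tcp [477.3 156.3 171. ] yaw 37.96 zax [-2.e-04 -0.e+00 -1.e+00] q6 1.141 F [-0.5  0.1 -5.5] M [-0.01 -0.06  0.01] gap 14.8
shift mm(tool) [89.6 -0.7  1. ] share [ 0.3584 -0.0027  0.0041] turn tool deg -0.04 share -0.0005
```

View pics/w3.png

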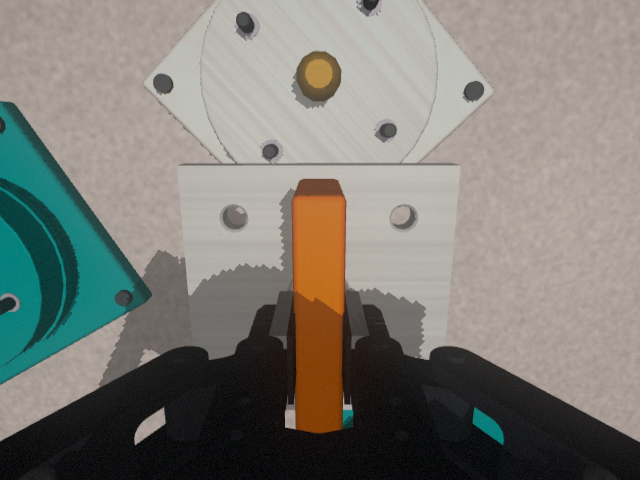

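The view shows the pin tip at (319,72), studs near (245,21), (369,3), (387,131) and (270,151), and cover holes at (234,216) and (403,216). I'll compare pin and cover in the tool frame so that calibration error cancels.

```bash
python3 - <<'E'
from h import *
z=load('w3');s,R=state();t=s['eef_pos'];im=z['im'];hsv=cv2.cvtColor(im,cv2.COLOR_RGB2HSV)
m=cv2.inRange(hsv,(12,120,130),(25,255,255));m[120:]=0;m[:,:280]=0;m[:,360:]=0
vs,us=np.nonzero(m);print('pin disc',len(us),us.mean(),vs.mean(),us.min(),us.max(),vs.min(),vs.max(),np.median([pt(z,u,v)[2] for u,v in zip(us,vs)]))
T=lambda u,v,h:R.T@(ray(z,u,v,h)-t)
pin=T((us.min()+us.max())/2,(vs.min()+vs.max())/2,87);print('pin tool',pin.round(1), T(us.mean(),vs.mean(),87).round(1))
gray=im.astype(int).sum(2)
for u,v in ((270,151),(387,131),(245,21)):
    w=np.array([(gray[j,i]<190,i,j) for i in range(u-14,u+15) for j in range(max(0,v-14),v+15)]);w=w[w[:,0]>0]
    c=w[:,1:].mean(0);p=T(*c,67);d=p-pin;print('stud',c,p.round(1),'rad',np.hypot(*d[:2]).round(1),'ang tool',((np.degrees(np.arctan2(d[1],d[0]))-45+45)%90-45).round(2))
h=np.median([pt(z,u,v)[2] for u in range(200,220) for v in range(215,235)]);print('h',h)
for u,v in ((215,200),):pass
# holes by bright-edge: use contour of hole via difference from plate median
for u,v in ((234,217),(403,217)):
    c=im[v-20:v+21,u-20:u+21].astype(int); 
    g=cv2.cvtColor(c.astype(np.uint8),cv2.COLOR_RGB2GRAY).astype(int);mm=(np.abs(g-np.median(g))>14)
    y,x=np.nonzero(cv2.morphologyEx(mm.astype(np.uint8),cv2.MORPH_OPEN,np.ones((2,2))))
    cu,cv_=(x.min()+x.max())/2+u-20,(y.min()+y.max())/2+v-20
    print('hole',cu,cv_,x.max()-x.min(),y.max()-y.min(),T(cu,cv_,h).round(1))
print(T(180,164,h),T(459,164,h))
E
```

```text
pin disc 676 318.46597633136093 72.65532544378698 305 332 58 87 86.36323194193001
pin tool [94.7 -0.2 84.1] [94.7 -0.2 84.1]
stud [nan nan] [nan nan nan] rad nan ang tool nan
stud [nan nan] [nan nan nan] rad nan ang tool nan
stud [247.70588235  25.87394958] [120.4 -37.9 104.1] rad 45.7 ang tool -10.81
h 148.41621605113028
hole 234.5 218.5 27 27 [ 32.6 -33.8  22.6]
hole 404.0 218.5 28 27 [32.6 34.1 22.6]
[ 54.06039583 -53.79559543  22.64358355] [54.114408   54.21485473 22.63539842]<stdin>:10: RuntimeWarning: Mean of empty slice.
  ret = um.true_divide(
```

```bash
python3 -m crank '[[0.02,0,0,0],[0.05,0,0,0],[0.07,0,0,0],[0.08,0,0,0],[0.07,0,0,0],[0.05,0,0,0],[0.03,0,0,0],[0.01,0,0,0],[0,0,0,0],[0,0,0,0],[0,0,0,0]]'
python3 -m crank '[[0,0,0.02,0],[0,0,0.04,0],[0,0,0.04,0],[0,0,0.04,0],[0,0,0.02,0],[0,0,0.01,0],[0,0,0.01,0],[0,0,0,0],[0,0,0,0]]'
python3 - <<'E'
from h import *
go([547.5,212,120],38)
snap('wrist','w4');snap('side','s4');snap('top','t4')
z=load('t4');cv2.imwrite('pics/t4c.png',cv2.resize(z['im'][170:300,140:300],None,fx=4,fy=4,interpolation=2)[:,:,::-1])
z=load('s4');cv2.imwrite('pics/s4c.png',cv2.resize(z['im'][230:380,220:380],None,fx=4,fy=4,interpolation=2)[:,:,::-1])
E
```

```text
time_s: 8.22
eef_pos: [551.4, 214.3, 170.8]
ee_rot: [0.0, 0.946, 0.325, -0.001]
force: [-0.2, -0.5, -5.6]
finger_gap: 14.6
time_s: 8.97
eef_pos: [552.6, 214.9, 126.1]
ee_rot: [-0.0, 0.946, 0.326, 0.0]
force: [-0.5, 0.5, -5.3]
finger_gap: 14.8
t 8.97 tcp [552.6 214.9 126.1] yaw 38.0 zax [ 3.e-04  1.e-04 -1.e+00] q6 1.207 F [-0.5  0.5 -5.3] M [-0.02 -0.    0.03] gap 14.8
shift mm(tool) [-5.8 -0.8  6.1] share [-0.0232 -0.0033  0.0245] turn tool deg 0.0 share 0.0
```

View pics/s4c.png

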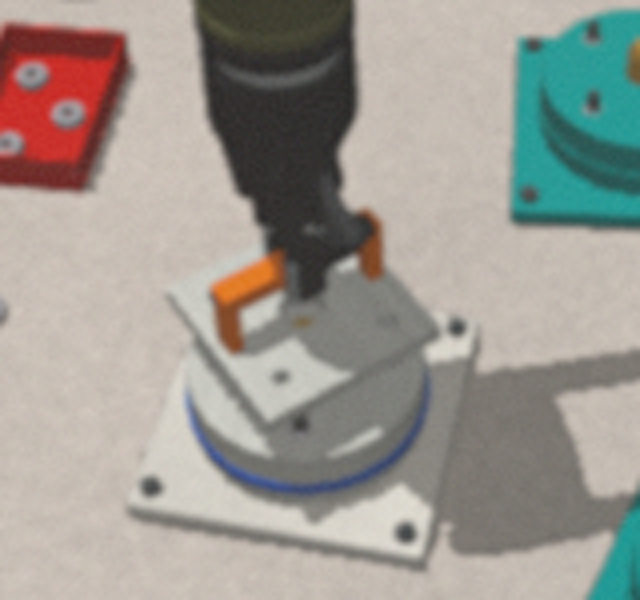

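View pics/t4c.png

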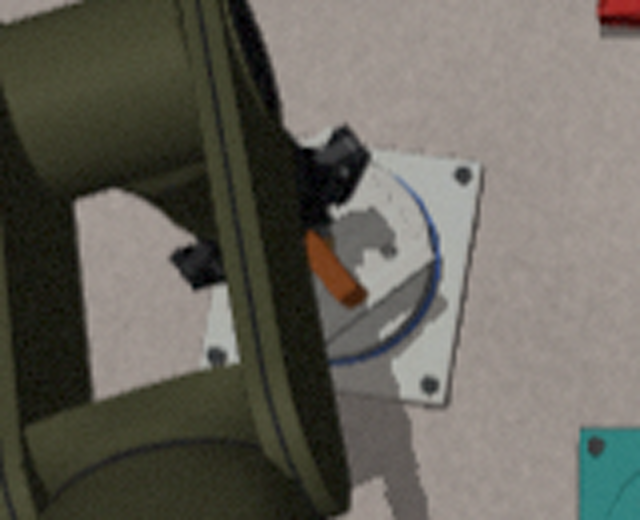

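View pics/w4.png

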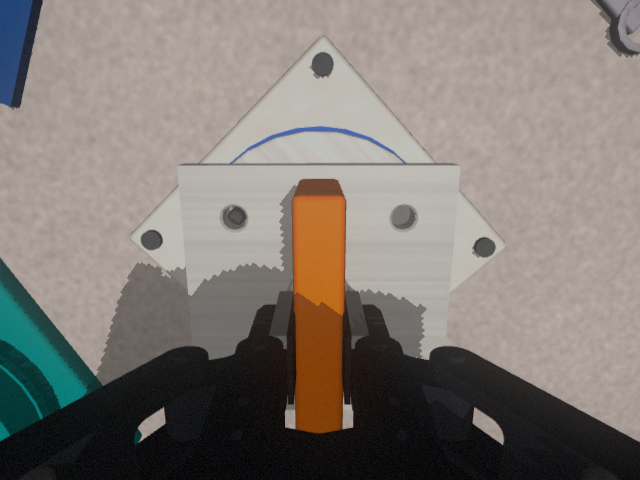

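The side crop shows brass through the bore at about (303,322) in the crop, so the pin is under the bore. Lowering in small steps.

```bash
python3 -m crank '[[0,0,0.008,0],[0,0,0.008,0],[0,0,0.008,0],[0,0,0.008,0],[0,0,0.008,0],[0,0,0,0],[0,0,0,0],[0,0,0,0]]'
python3 -c "
from h import *
go([547.5,212,112],38)"
python3 -m crank '[[0,0,0.004,0],[0,0,0.004,0],[0,0,0,0],[0,0,0,0]]'
python3 -c "
from h import *
go([547.5,212,112],38)"
```

```text
time_s: 9.78
eef_pos: [552.4, 214.8, 116.0]
ee_rot: [-0.0, 0.946, 0.326, -0.0]
force: [0.3, 0.7, -5.3]
finger_gap: 14.7
t 9.78 tcp [552.4 214.8 116. ] yaw 38.0 zax [-0.  0. -1.] q6 1.207 F [ 0.3  0.7 -5.3] M [-0.02 -0.03 -0.01] gap 14.7
shift mm(tool) [-5.6 -0.8  4. ] share [-0.0223 -0.0031  0.0161] turn tool deg -0.0 share -0.0
time_s: 10.12
eef_pos: [552.3, 214.8, 114.0]
ee_rot: [-0.0, 0.946, 0.326, -0.0]
force: [0.2, 0.2, -4.9]
finger_gap: 14.6
t 10.12 tcp [552.3 214.8 114. ] yaw 38.0 zax [-1.e-04 -0.e+00 -1.e+00] q6 1.207 F [ 0.2  0.2 -4.9] M [-0.05  0.03  0.  ] gap 14.6
shift mm(tool) [-5.5 -0.8  2. ] share [-0.0219 -0.003   0.008 ] turn tool deg -0.0 share -0.0
```

```bash
for i in 1; do python3 -m crank '[[0,0,0.002,0],[0,0,0.002,0],[0,0,0,0],[0,0,0,0]]'; done
python3 -m crank '[[0,0,0.002,0],[0,0,0.002,0],[0,0,0,0],[0,0,0,0]]'
python3 -c "
from h import *
go([547.5,212,112],38)"
```

```text
time_s: 10.45
eef_pos: [552.3, 214.8, 113.0]
ee_rot: [-0.0, 0.946, 0.326, -0.0]
force: [0.7, 0.3, -4.8]
finger_gap: 14.8
time_s: 10.78
eef_pos: [552.3, 214.8, 112.0]
ee_rot: [-0.0, 0.946, 0.326, -0.0]
force: [0.7, -0.7, -5.8]
finger_gap: 14.9
t 10.78 tcp [552.3 214.8 112. ] yaw 38.0 zax [-2.e-04 -0.e+00 -1.e+00] q6 1.207 F [ 0.7 -0.7 -5.8] M [-0.03  0.   -0.05] gap 14.9
shift mm(tool) [-5.5 -0.7 -0. ] share [-0.0219 -0.003  -0.0001] turn tool deg -0.0 share -0.0
```

```bash
python3 -m crank '[[0,0,0.002,0],[0,0,0.002,0],[0,0,0,0],[0,0,0,0]]'
python3 -m crank '[[0,0,0.002,0],[0,0,0.002,0],[0,0,0,0],[0,0,0,0]]'
python3 -m crank '[[0,0,0.002,0],[0,0,0.002,0],[0,0,0,0],[0,0,0,0]]'
python3 -c "
from h import *
go([547.5,212,112],38)"
```

```text
time_s: 11.12
eef_pos: [552.3, 214.8, 111.0]
ee_rot: [-0.0, 0.946, 0.326, -0.0]
force: [0.6, -0.5, -4.7]
finger_gap: 14.9
time_s: 11.45
eef_pos: [552.3, 214.8, 110.0]
ee_rot: [0.0, 0.946, 0.326, -0.0]
force: [0.8, -0.5, -4.8]
finger_gap: 14.8
time_s: 11.78
eef_pos: [552.3, 214.8, 109.0]
ee_rot: [-0.0, 0.946, 0.326, -0.0]
force: [0.2, -0.1, -5.4]
finger_gap: 14.7
t 11.78 tcp [552.3 214.8 109. ] yaw 38.0 zax [-1.e-04 -0.e+00 -1.e+00] q6 1.207 F [ 0.2 -0.1 -5.4] M [ 0.09  0.03 -0.03] gap 14.7
shift mm(tool) [-5.5 -0.8 -3. ] share [-0.022 -0.003 -0.012] turn tool deg -0.0 share -0.0
```

```bash
python3 -m crank '[[0,0,0.002,0],[0,0,0.002,0],[0,0,0,0],[0,0,0,0]]'
python3 -m crank '[[0,0,0.002,0],[0,0,0.002,0],[0,0,0,0],[0,0,0,0]]'
python3 -m crank '[[0,0,0.002,0],[0,0,0,0],[0,0,0,0]]'
python3 -c "
from h import *
go([547.5,212,112],38)"
```

```text
time_s: 12.12
eef_pos: [552.3, 214.8, 108.0]
ee_rot: [-0.0, 0.946, 0.326, -0.0]
force: [-0.2, 0.1, -5.1]
finger_gap: 14.6
time_s: 12.45
eef_pos: [552.3, 214.8, 107.0]
ee_rot: [-0.0, 0.946, 0.326, -0.0]
force: [0.1, -0.7, -5.7]
finger_gap: 14.9
time_s: 12.7
eef_pos: [552.3, 214.8, 106.5]
ee_rot: [-0.0, 0.946, 0.326, -0.0]
force: [0.6, 0.1, -5.9]
finger_gap: 14.8
t 12.7 tcp [552.3 214.8 106.5] yaw 38.0 zax [-0.  0. -1.] q6 1.207 F [ 0.6  0.1 -5.9] M [0.05 0.02 0.05] gap 14.8
shift mm(tool) [-5.5 -0.8 -5.5] share [-0.0221 -0.0031 -0.0219] turn tool deg -0.0 share -0.0001
```

```bash
python3 -m crank '[[0,0,0.002,0],[0,0,0,0],[0,0,0,0]]'
python3 -m crank '[[0,0,0.002,0],[0,0,0,0],[0,0,0,0]]'
python3 -c "
from h import *
go([547.5,212,112],38)"
```

```text
time_s: 12.95
eef_pos: [552.4, 214.8, 106.0]
ee_rot: [-0.0, 0.946, 0.326, -0.0]
force: [0.1, -0.5, -5.2]
finger_gap: 15.1
time_s: 13.2
eef_pos: [552.4, 214.8, 105.9]
ee_rot: [0.0, 0.946, 0.326, 0.0]
force: [-0.7, -0.1, -2.1]
finger_gap: 15.1
t 13.2 tcp [552.4 214.8 105.9] yaw 38.0 zax [ 3.e-04  1.e-04 -1.e+00] q6 1.207 F [-0.7 -0.1 -2.1] M [-0.05  0.15  0.01] gap 15.1
shift mm(tool) [-5.6 -0.8 -6.1] share [-0.0223 -0.0031 -0.0243] turn tool deg -0.0 share -0.0
```

Contact on the stud tips at TCP z 105.9 (underside about 74, as expected), with the pin inside the bore. A touch more pressure, then a slow turn.

```bash
python3 -m crank '[[0,0,0.002,0],[0,0,0,0],[0,0,0,-0.005],[0,0,0,-0.01],[0,0,0,-0.01],[0,0,0,-0.01],[0,0,0,-0.01],[0,0,0,-0.01]]'
python3 -c "
from h import *
go([547.5,212,112],47.85)"
python3 -m crank '[[0,0,0,-0.01],[0,0,0,-0.008],[0,0,0,-0.007],[0,0,0,-0.005],[0,0,0,0]]'
python3 -c "
from h import *
go([547.5,212,112],47.85)"
```

```text
time_s: 13.87
eef_pos: [553.5, 215.2, 105.8]
ee_rot: [-0.0, 0.93, 0.367, 0.001]
force: [-0.9, -0.2, 4.8]
finger_gap: 14.5
t 13.87 tcp [553.5 215.2 105.8] yaw 43.01 zax [ 0.0024  0.0011 -1.    ] q6 1.119 F [-0.9 -0.2  4.8] M [ 0.03  0.27 -0.31] gap 14.5
shift mm(tool) [-6.6 -1.7 -6.2] share [-0.0262 -0.0068 -0.0248] turn tool deg -4.84 share -0.0538
time_s: 14.28
eef_pos: [553.3, 215.1, 105.4]
ee_rot: [0.0, 0.922, 0.388, 0.001]
force: [0.8, 0.4, 5.0]
finger_gap: 15.1
t 14.28 tcp [553.3 215.1 105.4] yaw 45.68 zax [ 1.9e-03  7.0e-04 -1.0e+00] q6 1.073 F [0.8 0.4 5. ] M [ 0.29 -0.04 -0.1 ] gap 15.1
shift mm(tool) [-6.3 -1.9 -6.6] share [-0.0251 -0.0078 -0.0265] turn tool deg -2.17 share -0.0241
```

```bash
python3 -m crank '[[0,0,0,-0.005],[0,0,0,-0.005],[0,0,0,0],[0,0,0,0]]'
python3 -m crank '[[0,0,0,-0.005],[0,0,0,-0.005],[0,0,0,0],[0,0,0,0]]'
python3 -c "
from h import *
go([547.5,212,112],47.85)"
```

```text
time_s: 14.62
eef_pos: [551.9, 214.8, 103.9]
ee_rot: [-0.0, 0.919, 0.395, -0.001]
force: [1.5, 2.7, -5.4]
finger_gap: 15.1
time_s: 14.95
eef_pos: [551.8, 214.7, 104.4]
ee_rot: [-0.0, 0.916, 0.402, -0.001]
force: [1.0, 1.6, -6.9]
finger_gap: 15.3
t 14.95 tcp [551.8 214.7 104.4] yaw 47.45 zax [-1.5e-03 -3.0e-04 -1.0e+00] q6 1.042 F [ 1.   1.6 -6.9] M [ 0.32 -0.21  0.05] gap 15.3
shift mm(tool) [-4.9 -1.3 -7.5] share [-0.0194 -0.0054 -0.0302] turn tool deg -0.4 share -0.0045
```

It dropped into alignment: the force fell to weight only and z sank. Sliding down step by step.

```bash
python3 -m crank '[[0,0,0.002,-0.002],[0,0,0.002,-0.002],[0,0,0.002,0],[0,0,0,0],[0,0,0,0]]'
python3 -c "
from h import *
go([547.5,212,112],47.85)"
python3 -m crank '[[0,0,0.004,0],[0,0,0.004,0],[0,0,0,0],[0,0,0,0]]'
python3 -c "
from h import *
go([547.5,212,112],47.85)"
```

```text
time_s: 15.37
eef_pos: [551.9, 214.7, 103.4]
ee_rot: [-0.0, 0.914, 0.405, -0.0]
force: [-0.2, 1.4, -5.4]
finger_gap: 14.8
t 15.37 tcp [551.9 214.7 103.4] yaw 47.81 zax [-8.e-04 -2.e-04 -1.e+00] q6 1.036 F [-0.2  1.4 -5.4] M [ 0.25 -0.   -0.05] gap 14.8
shift mm(tool) [-5.  -1.5 -8.6] share [-0.0198 -0.0059 -0.0342] turn tool deg -0.04 share -0.0004
time_s: 15.7
eef_pos: [552.2, 214.7, 101.3]
ee_rot: [0.0, 0.914, 0.405, -0.0]
force: [0.7, 0.8, -6.0]
finger_gap: 15.0
t 15.7 tcp [552.2 214.7 101.3] yaw 47.81 zax [-4.e-04 -2.e-04 -1.e+00] q6 1.036 F [ 0.7  0.8 -6. ] M [ 0.15 -0.1   0.05] gap 15.0
shift mm(tool) [ -5.1  -1.7 -10.7] share [-0.0205 -0.0066 -0.0426] turn tool deg -0.04 share -0.0005
```

```bash
python3 -m crank '[[0,0,0.004,0],[0,0,0.004,0],[0,0,0,0],[0,0,0,0]]'
python3 -m crank '[[0,0,0.004,0],[0,0,0.004,0],[0,0,0,0],[0,0,0,0]]'
python3 -m crank '[[0,0,0.004,0],[0,0,0.004,0],[0,0,0,0],[0,0,0,0]]'
python3 -m crank '[[0,0,0.004,0],[0,0,0.002,0],[0,0,0,0],[0,0,0,0]]'
```

```text
time_s: 16.03
eef_pos: [552.2, 214.7, 99.4]
ee_rot: [0.0, 0.914, 0.405, -0.0]
force: [0.6, 0.1, -5.4]
finger_gap: 14.6
time_s: 16.37
eef_pos: [552.2, 214.7, 97.4]
ee_rot: [-0.0, 0.914, 0.405, -0.0]
force: [1.0, -0.3, -6.0]
finger_gap: 15.1
time_s: 16.7
eef_pos: [552.3, 214.8, 95.4]
ee_rot: [-0.0, 0.914, 0.405, -0.0]
force: [-1.4, -1.0, -5.8]
finger_gap: 14.8
time_s: 17.03
eef_pos: [552.3, 214.8, 94.0]
ee_rot: [0.0, 0.914, 0.405, -0.0]
force: [-0.0, 0.6, -4.5]
finger_gap: 14.8
```

```bash
python3 -m crank '[[0,0,0.004,0],[0,0,0.002,0],[0,0,0,0],[0,0,0,0]]'
python3 -m crank '[[0,0,0.002,0],[0,0,0,0],[0,0,0,0]]'
python3 -m crank '[[0,0,0.002,0],[0,0,0,0],[0,0,0,0]]'
```

```text
time_s: 17.37
eef_pos: [552.3, 214.8, 92.5]
ee_rot: [-0.0, 0.914, 0.405, -0.0]
force: [0.5, -0.4, -6.3]
finger_gap: 15.0
time_s: 17.62
eef_pos: [552.4, 214.8, 92.1]
ee_rot: [-0.0, 0.914, 0.405, -0.0]
force: [-0.4, -1.1, -6.0]
finger_gap: 14.6
time_s: 17.87
eef_pos: [552.4, 214.8, 92.0]
ee_rot: [0.0, 0.914, 0.405, 0.0]
force: [-2.3, -0.3, -1.8]
finger_gap: 14.8
```

Firm contact at 92.0, which is 14 mm below the stud-tip contact. One light press, then a look.

```bash
python3 -m crank '[[0,0,0.002,0],[0,0,0,0],[0,0,0,0]]'
python3 - <<'E'
from h import *
go([552,214,92],47.85)
snap('wrist','w5');snap('side','s5')
z=load('s5');cv2.imwrite('pics/s5c.png',cv2.resize(z['im'][230:380,220:380],None,fx=4,fy=4,interpolation=2)[:,:,::-1])
E
```

```text
time_s: 18.12
eef_pos: [552.4, 214.8, 91.9]
ee_rot: [0.0, 0.914, 0.405, 0.0]
force: [-3.7, -1.5, 5.9]
finger_gap: 14.9
t 18.12 tcp [552.4 214.8  91.9] yaw 47.81 zax [ 6.e-04  2.e-04 -1.e+00] q6 1.036 F [-3.7 -1.5  5.9] M [-0.19  0.49 -0.08] gap 14.9
shift mm(tool) [-0.9  0.3 -0.1] share [-0.0035  0.001  -0.0003] turn tool deg -0.04 share -0.0004
```

View pics/s5c.png

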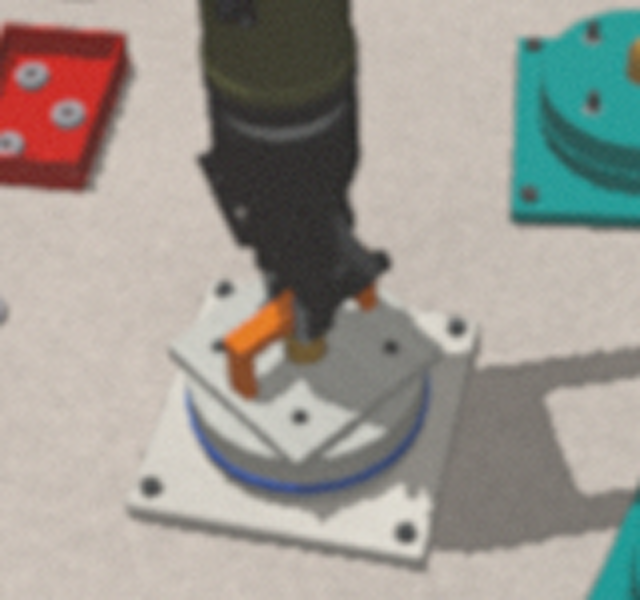

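View pics/w5.png

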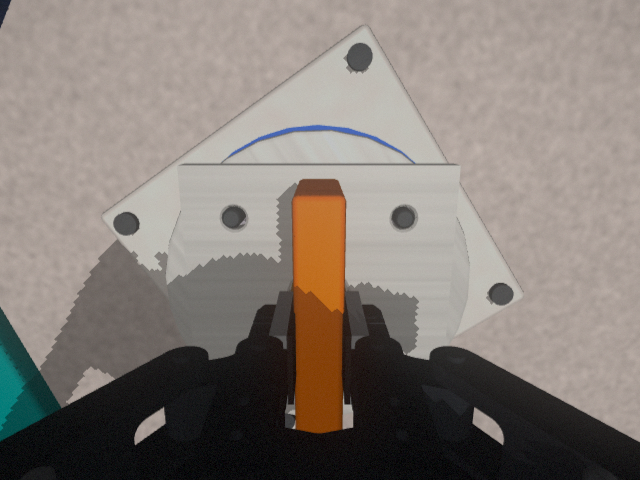

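Seated: studs fill the holes at (234,216) and (403,216) in the wrist view, and the plate lies flat on the hub in the side view. Releasing.

```bash
python3 -m crank '[[0,0,-0.004,0],[0,0,0,0]]'
python3 -m crank '[[0,0,0,0],[0,0,0,0],[0,0,0,0],[0,0,0,0],[0,0,0,0],[0,0,0,0],[0,0,0,0],[0,0,0,0],[0,0,0,0],[0,0,0,0],[0,0,0,0],[0,0,0,0]]' -1
python3 -m crank '[[0,0,-0.01,0],[0,0,-0.03,0],[0,0,-0.05,0],[0,0,-0.08,0],[0,0,-0.08,0],[0,0,-0.08,0],[0,0,-0.08,0],[0,0,-0.08,0],[0,0,-0.05,0],[0,0,-0.02,0],[0,0,0,0],[0,0,0,0]]'
python3 - <<'E'
from h import *
go([552,214,92],47.85)
snap('wrist','w6')
z=load('w6');s,R=state();t=s['eef_pos']
E
```

```text
time_s: 18.38
eef_pos: [552.5, 214.9, 92.0]
ee_rot: [0.0, 0.914, 0.405, 0.0]
force: [-0.8, -0.7, 0.4]
finger_gap: 14.9
time_s: 19.38
eef_pos: [552.3, 214.8, 92.1]
ee_rot: [-0.0, 0.914, 0.405, 0.0]
force: [-0.8, -0.5, 0.0]
finger_gap: 85.2
time_s: 20.38
eef_pos: [552.1, 214.7, 232.0]
ee_rot: [-0.0, 0.914, 0.405, 0.0]
force: [-0.1, -0.3, -1.1]
finger_gap: 85.3
t 20.38 tcp [552.1 214.7 232. ] yaw 47.81 zax [-0.  0. -1.] q6 1.036 F [-0.1 -0.3 -1.1] M [-0.02  0.04 -0.01] gap 85.3
shift mm(tool) [ -0.6   0.4 140. ] share [-0.0024  0.0017  0.5602] turn tool deg -0.04 share -0.0005
```

View pics/w6.png

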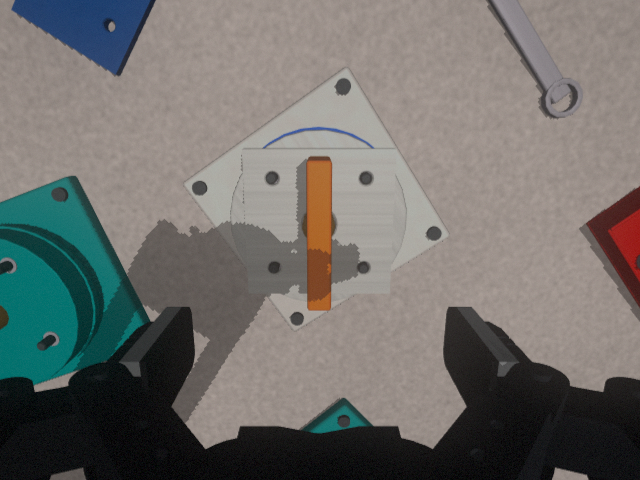

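All four holes, at (272,178), (366,178), (274,267) and (363,267), show a dark stud, and the gripper is clear. I'll check heights and flatness, then hand in.

```bash
python3 - <<'E'
from h import *
z=load('w6')
for n,(u,v) in {'tl':(255,165),'tr':(383,165),'bl':(258,285),'br':(382,285)}.items():
    print(n,np.median([pt(z,i,j)[2] for i in range(u-4,u+5) for j in range(v-4,v+5)]).round(1))
print('bar',np.median([pt(z,i,j)[2] for i in range(312,326) for j in range(180,290)]).round(1))
snap('side','s7');snap('top','t7')
z=load('s7');cv2.imwrite('pics/s7.png',z['im'][:,:,::-1])
E
```

```text
tl 69.4
tr 69.5
bl 69.1
br 69.4
bar 114.3
```

View pics/s7.png

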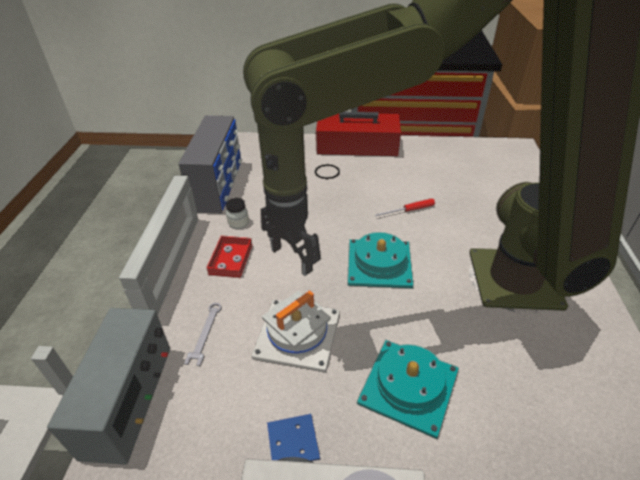

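The side view shows the cover flat on the port at (297,325), the gripper well clear, and the other things where they were. The cover's top is at 69.1–69.5 mm at all four corners (70 expected, within calibration).

```bash
python3 -c "
from plant import manip
print(manip.job_done())"
```

```text
the job is handed in; nothing more can be done
None
```

The cover is fully home on the white port and released, and I handed the job in at about 20.5 s; the hand-in gives no verdict.

I gripped the cover by its orange handle and lowered it over the brass pin about 10° out of line. It rested on the stud tips with roughly 10 N and dropped in once turned to within about 2° of the stud angle (47.8°). I then slid it down 14 mm, pressed lightly with about 11 N and let go.

**Last checks:**
- **Flatness:** the cover's top is at 69.1–69.5 mm at all four corners and the bar at 114.3 mm. The expected values are 70 and 115 mm, so it is flat and within the calibration.
- **Studs:** all four holes show a stud.
- **Clearance:** the gripper is open and 140 mm above the release position, and I saw nothing else on the bench moved in the side view.

**Disagreement:** the top and wrist cameras differed by about 4 to 5 mm on absolute positions. I used the wrist camera's offset between cover and pin instead, and the pin entered without any noticeable side force.

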